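# Hook the tube carrier on the transfer rail

### The job

Pick up the white tube carrier, lift its hook over the lip of the metal transfer rail near the rail's left end, and lower it behind the lip until you feel it bear on the sprung strip in the channel, pressing it down with about 8 N. Then slide it along the rail to the right until it pushes the sprung buffer of the stop with about 8 N, and let it go hanging there. Be gentle: never press or knock the carrier on rail, strip or buffer with more than 20 N, keep it upright and leave the other things alone.

Things in the scene. Friction and masses are not known exactly. Their poses are not given: they have to be found in the camera images.
- carrier_grip (a point): Centre of the grip tab of the loose white carrier (0.2 to 0.3 kg): upright plate 14 mm thick (x), 36 wide (y), 42 high, standing on a flat arm 8 mm thick and 76 wide (y), whose top is 20 mm below this point. Carrier axes: +x to the hook side, z up. Straight below hangs the hook's tongue; the arm joins it to a back plate, rear face 14 mm in -x.
- hook_tip (a point): Lowest point of the tongue of the carrier's hook (6 mm thick in x, 50 wide in y, rounded tip), midway along its width, 66 mm straight below carrier_grip, 38 mm below the arm. The slot between tongue and back plate, which the lip enters, is 11 mm wide (x = -14 to -3 mm). Same axes as carrier_grip.
- carrier: The carrier: open tray 62 x 76 x 45 mm (x, y, z) with three fixed blood tubes (tops 94 mm up), a back plate 131 mm high behind it with rear face at x = +34 mm, over it the arm with hook and grip tab; 173 mm high in all. Origin under the tray's centre: carrier_grip is at (48, 0, 151) mm, hook_tip at (48, 0, 85) mm. Stands on the worktop at the start.
- rail_lip (a point): On the fixed aluminium rail: midline of its channel, half-way along its 240 mm, level with the lip's top (150 mm above the worktop). +y runs to the rail's left end, +x to its back, z up. Lip = top of the front wall, x = -12 to -8 mm. Channel x = -8 to +8 mm. Back wall x = +8 to +12 mm, 6 mm higher. The tongue goes in freely with its middle at x = -5 to +2 mm; -1 mm is best.
- rail: The transfer rail on two posts; origin on the worktop, straight below rail_lip, same axes. Its front wall spans z = 50 to 150 mm. The carrier hangs with its tray before this wall and its tongue in the channel behind it.
- strip (a joint): How far the grey sprung strip in the channel is pressed down, m: 0 free, 0.005 hard end; 5 N per mm. The height at which it is set is not measured: its unpressed top lies anywhere from 15 to 29 mm below the top of the lip, the same all along, and must be felt for. The reading tells nothing of that height.
- buffer (a joint): How far the black sprung buffer of the stop is pushed in to the right, m: 0 free, 0.005 hard end; 5 N per mm. The stop is clamped over the rail's right half at an unmeasured place: the buffer's face looks along rail +y and lies anywhere at y = -75 to -25 mm of rail_lip, 3 to 21 mm above the lip. It meets the side of the carrier's arm, 38 mm from the tab's middle.
- specimen_cup: Bystander: specimen cup with screw lid, 62 x 62 x 72 mm; origin under its centre.
- meter: Bystander: flat white hand meter, 93 x 52 x 20 mm; origin under its centre.
- timer: Bystander: flat square timer, 58 x 66 x 17 mm; origin under its centre.
- finger_clip: Bystander: finger-clip oximeter, 58 x 32 x 31 mm; origin under its centre.

How it is judged (in metres and radians):
On the way, in this order (a step that is already met when the one before it is completed fails the run):
1. the hook's tip is lifted above the top of the lip (z of hook_tip in the frame of rail_lip above 0.003 m), for 0.1 s.
2. near the rail's left end (more than 30 mm left of its middle) the hook is behind the lip and presses the strip with more than 4.5 N (contact force between carrier and strip above 4.5 N and z of hook_tip in the frame of rail_lip below -0.012 m and x of hook_tip in the frame of rail_lip between -0.008 and 0.008 m and y of hook_tip in the frame of rail_lip above 0.03 m), for 0.2 s.
3. still behind the lip, the carrier pushes the buffer with more than 4.5 N (contact force between carrier and buffer above 4.5 N and z of hook_tip in the frame of rail_lip below -0.008 m), for 0.2 s.
At the end, for the whole second after the job is handed in: The carrier hangs at rest on the rail, upright within 0.2 rad, its hook's tip behind the lip and 12 mm or more below its top, the side of its arm within 6 mm of the buffer (z of hook_tip in the frame of rail_lip between -0.036 and -0.012 m and x of hook_tip in the frame of rail_lip between -0.008 and 0.008 m and y of hook_tip in the frame of buffer below 0.044 m and angle between carrier's own z axis and vertical below 0.2 rad and linear speed of carrier below 0.02 m/s); the robot touches nothing.
It fails at once if the carrier is pressed on the strip with more than 20 N (contact force between carrier and strip above 20 N).
It fails at once if the carrier is pressed on the buffer with more than 20 N (contact force between carrier and buffer above 20 N).
It fails at once if the carrier is pressed or knocked on the rail with more than 20 N (contact force between carrier and rail above 20 N).
It fails at once if the carrier is tipped by more than 0.5 rad (angle between carrier's own z axis and vertical above 0.5 rad).
It fails at once if a bystander is moved by more than 25 mm (distance of any of specimen_cup, meter, timer, finger_clip from where it was at the start of the episode above 0.025 m).
It also fails if it takes over 61 s, if anything falls off the work surface, if the arm or the gripper's body presses on something with over 40 N, if the wrist force passes 120 N, or if a joint passes its speed limit or range.

### The arm

A 6-joint arm with a two-finger parallel gripper is mounted at the origin on a cart in front of the work surface, level with it; the furniture and walls round the work are solid. World frame = base frame: x ahead of the robot, y to its left, z up, the work surface at z = 0. Lengths are in m, angles in degrees, forces in N, time in s.
With the tool pointing down it reaches from about 0.3 to 0.75 m from the base axis. Payload 8.5 kg.
Tool frame: the origin (TCP) lies on the centre line of the jaws, within the pads' length; the fingertips stand 17 mm ahead of it and the grasp point (between the pads) lies 2 mm behind it; z points along the fingers, y is the direction in which the jaws open and shut (so a half turn about z gives the same grasp; the last joint's range is limited). The gripper opens to 85 mm and grips with 20 to 120 N. Pads are 22 mm wide; open, the fingers measure 114 mm over their backs; the gripper's body (76 mm by 85 mm) begins 54 mm behind the grasp point. The pads swing forward as they close: fully open they stand 13 mm farther back than shut.
Start: joints at [52.523, 21.807, 74.336, -0, 83.858, -12.336], TCP at [0.234, 0.498, 0.248] pointing down, gripper open.
Joint ranges: [-178.18, 178.18], [-50.72, 133.34], [12.68, 142.11], [-81.47, 261.47], [9.98, 163.14], [-165.26, 165.26]. Speed limits (degrees/s): [136.94, 136.94, 180, 180, 180, 180].

### API

Orientations are given as a 3x3 rotation matrix whose columns are the frame's x, y, z axes.
In Python, from rig import env, imaging, close_job gives the robot as it stands.
- The arm moves only by the tool step_arm, never from a script. Its argument "steps" is one flat list of numbers, 7 for each row, row after row: the opening, from 0 (shut) to 1 (fully open), then the shift along the tool's x, y, z as a fraction of full scale, then the turn, a rotation vector about the tool's x, y, z as a fraction of full scale. A call has 1 to 10 rows; each row is the pose to reach, as a shift and turn from the pose commanded when the call began, along the tool's axes at that moment; what a row does not reach only later rows make up. Full scale, the value 1, is 0.3 m for a shift and 45 degrees for a turn. A row lasts 1/10 s, in which the tool goes at most 50 mm and 8.59 degrees, less where a joint would pass 70% of its speed; a pose out of reach is approached as far as the arm can. A call with a number of a shift or a turn outside -1 to 1 is refused whole. A call with a gripper value outside its range is refused whole. The fingers move at their own pace and stop on an object; "grip_force" is the grip in N (left out, the last holds). Time passes only in rows, so rows that repeat a pose let the fingers close. It gives the time, the measured TCP pose, the force and the opening at its end, in the units of the state.
- env.observe(): the state, without advancing time (a new reading comes with each control period).
- imaging.get_image(name): name is "scene" or "top"; returns (picture, depth): 480x640x3 uint8, blue, green, red; 480x640 float32, m along the optical axis (not along the pixel's ray), 0 where there is no reading.
- imaging.get_calibration(name): a dict with "camera_matrix" (3x3 intrinsics, pixels), "world_from_camera" (4x4, takes a point from camera to world coordinates). Camera axes: x right, y down, z forward; pixel columns grow to the right and rows downward; lengths in m; the calibration is good to about 2 mm. A picture is of the moment at which its call begins. get_calibration takes no time and is no camera call.
- close_job(): hands the job in, once; it reports no verdict.
Trained networks look in the newest picture that a camera, given by its name, has taken for a name from the list of things; names that differ only in an ending like _2 or _b are one class to them, and where a whole thing is asked for, a point or a joint stands for the part that bears it (a point fixed in the world has none). Each returns a list of dicts, best first, with "score" (0 to 1); they miss things now and then, are a little off and sometimes report something else, mostly with a low value. They report only what shows in the picture. A call takes as long as a camera call.
- imaging.spot_in(camera, target): "pixel" ([column, row] in pixels, amid what is visible of it).
- imaging.regions_of(camera, target): "mask" (480x640 bool, what is visible of it) and "pixel" ([column, row] in pixels, amid what is visible of it).
- imaging.pinpoint(camera, target): "pixel" ([column, row] in pixels: a listed point, or the origin of a listed thing).
The state is a dict: "time_s": time; "q": joint angles; "qvel": joint speeds; "joint_efforts": joint torques, N m; "position": TCP position; "tool_rot": TCP orientation; "ft_force": force on the tool from outside, world axes, zero at the start; "wrist_torque": the same for the moment, N m; "grip_width": finger opening in m.
Only numpy, scipy, OpenCV 4.12 (cv2) and the standard library are available. Lean on these libraries where they do the work, as an engineer would, in place of code of your own. Each camera call takes 0.05 s, during which the arm holds its last target.

## Working session

There is one attempt and no reset: what is moved stays moved. The work goes in short steps, Python scripts to look and compute and a tool call to move; the robot and the scene stay as the last step left them, time stands still between calls to the robot, and variables do not carry over. Pictures are saved under pics/ and viewed, and the job is handed in when it is done.

Besides the shell and the picture viewer there is one more tool, called after "Call:" in YAML: its name, and indented under it one key for each argument. step_arm: Moves the arm, as the interface text tells. Shift numbers are shares of 0.3 m and turn numbers shares of 45 degrees, none past 1 either way. Its arguments: {"type":"object","properties":{"steps":{"type":"array","items":{"type":"number"}},"grip_force":{"type":"number"}},"required":["steps"]}

```bash
mkdir -p pics; cat > h.py <<'E'
from rig import env, imaging, close_job
import numpy as np, cv2
def cal(c):
    k=imaging.get_calibration(c); return np.array(k["camera_matrix"]),np.array(k["world_from_camera"])
def ray(c,px):
    K,T=cal(c); d=T[:3,:3]@np.linalg.inv(K)@np.array([px[0],px[1],1.]); return T[:3,3],d
def atz(c,px,z):
    o,d=ray(c,px); return o+d*(z-o[2])/d[2]
def atdepth(c,px,dep):
    o,d=ray(c,px); return o+d*dep
def cloud(c,dep):
    K,T=cal(c); v,u=np.mgrid[0:480,0:640]
    P=np.stack([(u-K[0,2])/K[0,0]*dep,(v-K[1,2])/K[1,1]*dep,dep],-1)
    return P@T[:3,:3].T+T[:3,3]
def tri(p1,p2):
    o1,d1=ray("scene",p1);o2,d2=ray("top",p2)
    d1/=np.linalg.norm(d1);d2/=np.linalg.norm(d2)
    s=np.linalg.lstsq(np.stack([d1,-d2],1),o2-o1,rcond=None)[0]
    a=o1+d1*s[0];b=o2+d2*s[1]; return (a+b)/2,np.linalg.norm(a-b)
E
python3 - <<'E'
from h import *
np.set_printoptions(precision=4,suppress=True)
s=env.observe();print(s["time_s"],s["position"],s["tool_rot"],s["ft_force"],s["grip_width"])
for c in("scene","top"):
    im,d=imaging.get_image(c);cv2.imwrite(f"pics/{c}0.png",im);np.save(f"{c}0.npy",d)
    print(c,cal(c)[0].tolist(),cal(c)[1].round(4).tolist())
r={}
for t in("carrier_grip","hook_tip","rail_lip","carrier","rail"):
    for c in("scene","top"):
        x=imaging.pinpoint(c,t); r[c]=x
        print(t,c,[(np.round(a["pixel"],1).tolist(),round(a["score"],2)) for a in x[:3]])
    if r["scene"] and r["top"]: print(tri(r["scene"][0]["pixel"],r["top"][0]["pixel"]))
E
```

```text
0.0 [0.2335 0.4977 0.2477] [[-0.9053  0.4248 -0.0009]
 [ 0.4248  0.9053 -0.0012]
 [ 0.0003 -0.0014 -1.    ]] [ 0.3337 -0.2276  0.0623] 0.08562967505301815
scene [[460.3597862358954, 0.0, 327.5245261958657], [0.0, 460.3597862358954, 238.87020594231745], [0.0, 0.0, 1.0]] [[0.4651, -0.4792, 0.7444, -0.1694], [-0.8853, -0.2471, 0.394, -0.3924], [-0.0048, -0.8422, -0.5391, 0.6043], [0.0, 0.0, 0.0, 1.0]]
top [[477.02204577821766, 0.0, 311.29143158563926], [0.0, 477.02204577821766, 237.1184847027719], [0.0, 0.0, 1.0]] [[-0.0138, -0.9961, 0.0869, 0.4476], [-0.9998, 0.0148, 0.011, -0.0323], [-0.0122, -0.0867, -0.9962, 0.9643], [0.0, 0.0, 0.0, 1.0]]
carrier_grip scene [([319.1, 232.5], 0.82), ([318.4, 264.0], 0.15)]
carrier_grip top [([320.7, 269.6], 0.87), ([439.0, 245.1], 0.61), ([250.3, 295.8], 0.37)]
(array([ 0.4631, -0.0392,  0.1548]), np.float64(0.0015000999783626294))
hook_tip scene [([321.2, 260.3], 0.74)]
hook_tip top [([322.1, 270.9], 0.61), ([325.6, 294.8], 0.48)]
(array([ 0.4621, -0.0426,  0.0935]), np.float64(0.0026054914824839262))
rail_lip scene [([257.3, 181.2], 0.68), ([317.7, 234.2], 0.52)]
rail_lip top [([185.0, 195.2], 0.86)]
(array([0.5948, 0.1926, 0.153 ]), np.float64(0.0024257457515174615))
carrier scene [([313.1, 312.1], 0.59)]
carrier top [([329.6, 298.3], 0.86)]
(array([ 0.4079, -0.0556,  0.0104]), np.float64(0.001811840545082249))
rail scene [([263.3, 240.7], 0.81)]
rail top [([204.6, 208.4], 0.98)]
(array([ 0.5969,  0.1954, -0.0093]), np.float64(0.005960850201287442))
```

View pics/scene0.png

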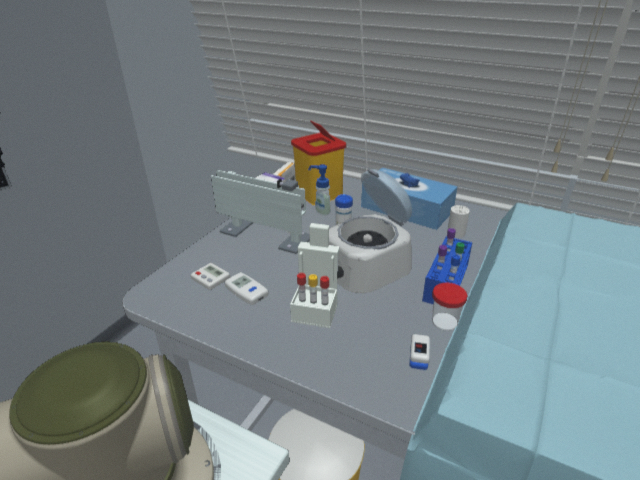

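View pics/top0.png

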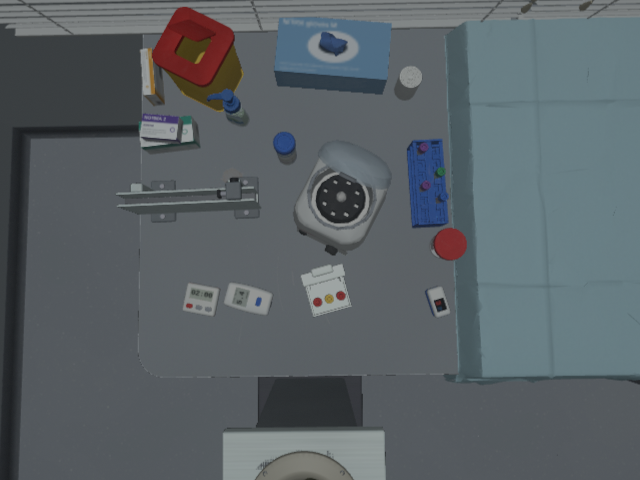

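The scene view shows the rail at about (258,205) and the carrier at (318,285). In the top view the rail lies at (120–260, 195), the stop at (233,188) and the carrier at (325,285). Next I refine these with depth.

```bash
python3 - <<'E'
from h import *
np.set_printoptions(precision=4,suppress=True)
for c,t in(("top","rail"),("top","carrier"),("scene","rail"),("scene","carrier")):
    r=imaging.regions_of(c,t); m=r[0]["mask"]; print(c,t,r[0]["score"],m.sum())
    d=np.load(f"{c}0.npy"); P=cloud(c,d)[m&(d>0)]
    np.save(f"P_{c}_{t}.npy",P); print(P.min(0),P.max(0),np.histogram(P[:,2],np.arange(-.01,.2,.01))[0])
for c,w in(("top",(110,170,160,60)),("top",(290,250,70,75)),("scene",(200,160,120,100)),("scene",(280,215,70,115))):
    im=cv2.imread(f"pics/{c}0.png");x,y,a,b=w;s=min(780//a,580//b)
    cv2.imwrite(f"pics/z_{c}_{x}.png",cv2.resize(im[y:y+b,x:x+a],None,fx=s,fy=s,interpolation=cv2.INTER_CUBIC));print(c,x,s)
E
```

```text
top rail 0.71 3189
[ 0.5661  0.0744 -0.8112] [0.784  0.7135 0.1585] [  7 756  86   0   0   2  91  95 102 106 116 144 180 261 247 492 491   0
   0   0]
top carrier 0.88 1854
[ 0.3765 -0.0994 -0.0045] [0.4725 0.0003 0.1765] [ 18   7   0   2 822 180   0   0   2   7 204   1   5 188 230   0   1  14
 159   0]
scene rail 0.87 4665
[ 0.4372 -0.009  -0.2787] [1.0222 0.7337 0.158 ] [  6 506 135  69  22   2 261 307 321 305 332 348 343 378 365 644 294   0
   0   0]
scene carrier 0.91 3761
[ 0.3739 -0.0971 -0.0016] [0.6338 0.0833 0.1758] [ 10 172 180 185 548 371 132 144 195 281 338 175 175 212 273  81  94  92
  89   0]
top 110 4
top 290 7
scene 200 5
scene 280 5
```

View pics/z_top_110.png

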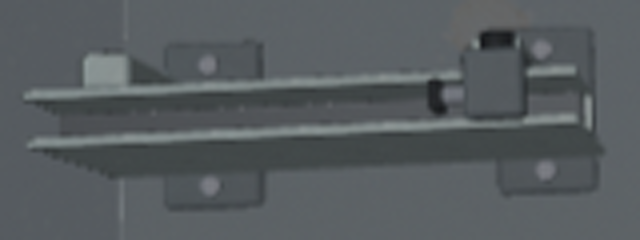

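View pics/z_scene_200.png

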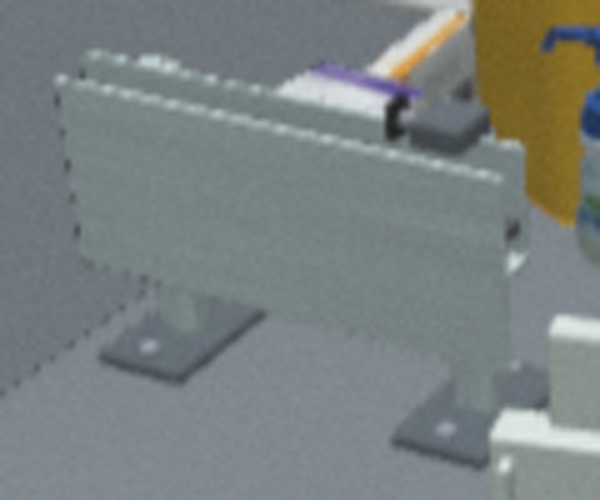

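View pics/z_top_290.png

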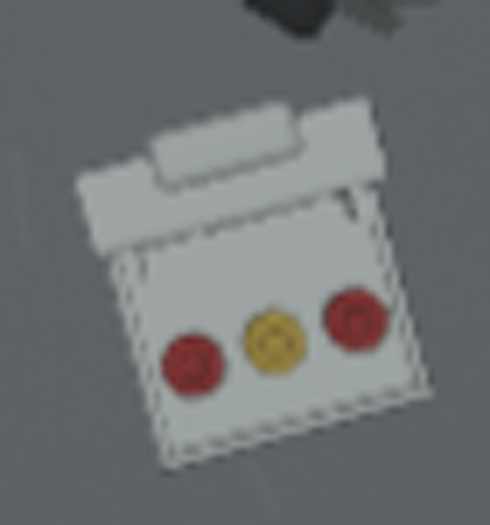

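```bash
python3 - <<'E'
from h import *
np.set_printoptions(precision=4,suppress=True)
def line(Q,n):
    a=cv2.fitLine(Q[:,:2].astype(np.float32),cv2.DIST_HUBER,0,.001,.001).ravel(); print(n,len(Q),"dir",a[:2],"yaw of +y from world y deg",np.degrees(np.arctan2(-a[0],a[1])) if a[1]>0 else np.degrees(np.arctan2(a[0],-a[1])),"c",Q.mean(0)); return a
def info(Q,n):
    r=cv2.minAreaRect((Q[:,:2]*1000).astype(np.float32)); print(n,len(Q),r,Q.mean(0))
for c in("top","scene"):
    P=np.load(f"P_{c}_rail.npy"); 
    f=P[(P[:,2]>.06)&(P[:,2]<.142)&(P[:,0]>.5)&(P[:,0]<.7)]
    if c=="scene": line(f,c+" front wall")
    for a,b in((.144,.1515),(.1535,.16)):
        Q=P[(P[:,2]>a)&(P[:,2]<b)]; info(Q,(c,a)); line(Q,c)
    P=np.load(f"P_{c}_carrier.npy")
    Q=P[(P[:,2]>.168)]; info(Q,c+" tab top"); line(Q,"tab")
    Q=P[(P[:,2]>.122)&(P[:,2]<.136)&(P[:,0]<.6)]; info(Q,c+" arm"); line(Q,"arm")
E
```

```text
('top', 0.144) 502 ((600.3309936523438, 194.22474670410156), (41.92521667480469, 238.52996826171875), 1.785336971282959) [0.589  0.2073 0.1486]
top 502 dir [ 0.042  -0.9991] yaw of +y from world y deg 2.4070995 c [0.589  0.2073 0.1486]
('top', 0.1535) 262 ((595.7689208984375, 194.1856689453125), (236.8262939453125, 27.27617073059082), 88.55081939697266) [0.6013 0.2057 0.1553]
top 262 dir [ 0.0298 -0.9996] yaw of +y from world y deg 1.7076267 c [0.6013 0.2057 0.1553]
top tab top 173 ((460.8057861328125, -39.993011474609375), (13.81933879852295, 35.442222595214844), 14.410199165344238) [ 0.4607 -0.0398  0.172 ]
tab 173 dir [ 0.2307 -0.973 ] yaw of +y from world y deg 13.337471 c [ 0.4607 -0.0398  0.172 ]
top arm 405 ((449.7238464355469, -42.719844818115234), (29.774118423461914, 75.4205322265625), 13.571677207946777) [ 0.4514 -0.0418  0.1301]
arm 405 dir [ 0.2529 -0.9675] yaw of +y from world y deg 14.646642 c [ 0.4514 -0.0418  0.1301]
scene front wall 2806 dir [ 0.0306 -0.9995] yaw of +y from world y deg 1.7559569 c [0.5817 0.1844 0.103 ]
('scene', 0.144) 500 ((595.6895141601562, 192.
[... 210 characters left out ...]
5) 121 ((596.7134399414062, 190.80612182617188), (231.9993133544922, 23.36235237121582), 89.3432388305664) [0.5999 0.2049 0.1555]
scene 121 dir [ 0.0207 -0.9998] yaw of +y from world y deg 1.1866676 c [0.5999 0.2049 0.1555]
scene tab top 112 ((459.8051452636719, -41.74995040893555), (15.690929412841797, 35.81731414794922), 12.374581336975098) [ 0.4578 -0.0424  0.172 ]
tab 112 dir [ 0.306 -0.952] yaw of +y from world y deg 17.820166 c [ 0.4578 -0.0424  0.172 ]
scene arm 409 ((449.7813415527344, -44.62220001220703), (32.45698928833008, 75.43495178222656), 15.565563201904297) [ 0.4491 -0.0455  0.1295]
arm 409 dir [ 0.238  -0.9713] yaw of +y from world y deg 13.771433 c [ 0.4491 -0.0455  0.1295]
```

The top crop shows the rail walls with the buffer face at about pixel (217,194) and the open channel to its left. Carrier yaw is about 14.2° and rail yaw about 1.8°. Now I work out the moves.

```bash
cat >> h.py <<'E'
def plan(target,heading):
    """heading deg of tool y in world, tool pointing straight down"""
    from scipy.spatial.transform import Rotation as R
    s=env.observe(); p=np.array(s["position"]);M=np.array(s["tool_rot"]).reshape(3,3)
    h=np.radians(heading); y=np.array([np.cos(h),np.sin(h),0]); z=np.array([0,0,-1.]); G=np.stack([np.cross(y,z),y,z],1)
    rv=R.from_matrix(M.T@G).as_rotvec()
    print("t",s["time_s"],"pos",p.round(4),"F",np.round(s["ft_force"],2),"w",round(s["grip_width"],4),"shift",(M.T@(np.array(target)-p)/.3).round(4),"turn",(np.degrees(rv)/45).round(4))
E
python3 - <<'E'
from h import *
np.set_printoptions(precision=4,suppress=True)
for c in("top","scene"):
    print(c,[(np.round(a["pixel"],1).tolist(),round(a["score"],2)) for a in imaging.pinpoint(c,"buffer")[:2]],[(np.round(a["pixel"],1).tolist(),round(a["score"],2)) for a in imaging.spot_in(c,"buffer")[:2]])
P=cloud("top",np.load("top0.npy"));print(P[188:202:2,212:230:2,1:].round(3).tolist())
plan([.4603,-.041,.235],14.2)
plan([.4603,-.041,.155],14.2)
E
```

```text
Traceback (most recent call last):
ValueError: it knows: carrier, carrier_grip, finger_clip, hook_tip, meter, rail, rail_lip, specimen_cup, timer
```

```bash
python3 - <<'E'
from h import *
np.set_printoptions(precision=4,suppress=True)
P=cloud("top",np.load("top0.npy"))
for r in range(186,204,2): print(r,[ (round(float(P[r,k,1]),3),round(float(P[r,k,2]),3)) for k in range(212,232,2)])
print(atz("top",(217,194),.162),atz("top",(217,194),.155))
plan([.4603,-.041,.235],14.2)
plan([.4603,-.041,.155],14.2)
E
```

```text
186 [(0.181, -0.002), (0.177, -0.0), (0.173, -0.0), (0.168, 0.001), (0.164, 0.001), (0.16, -0.0), (0.156, -0.002), (0.12, 0.167), (0.117, 0.167), (0.113, 0.166)]
188 [(0.181, 0.001), (0.177, -0.002), (0.173, -0.004), (0.137, 0.153), (0.133, 0.154), (0.129, 0.155), (0.126, 0.154), (0.12, 0.168), (0.116, 0.17), (0.113, 0.168)]
190 [(0.147, 0.154), (0.143, 0.154), (0.14, 0.154), (0.133, 0.17), (0.13, 0.167), (0.13, 0.151), (0.126, 0.155), (0.12, 0.167), (0.117, 0.166), (0.113, 0.168)]
192 [(0.15, 0.14), (0.146, 0.141), (0.143, 0.138), (0.133, 0.172), (0.13, 0.167), (0.127, 0.164), (0.124, 0.166), (0.12, 0.167), (0.117, 0.167), (0.114, 0.165)]
194 [(0.154, 0.121), (0.15, 0.121), (0.147, 0.121), (0.133, 0.169), (0.13, 0.166), (0.127, 0.164), (0.124, 0.165), (0.12, 0.166), (0.116, 0.168), (0.113, 0.167)]
196 [(-0.032, 0.964), (0.151, 0.12), (0.147, 0.12), (0.133, 0.171), (0.13, 0.168), (0.128, 0.16), (0.125, 0.161), (0.12, 0.166), (0.116, 0.169), (0.113, 0.167)]
198 [(0.154, 0.122), (0.151, 0.119), (0.147, 0.119), (0.144, 0.119), (0.131, 0.165), (0.137, 0.116), (0.132, 0.122), (0.12, 0.166), (0.117, 0.168), (0.113, 0.166)]
200 [(0.154, 0.121), (0.15, 0.122), (0.147, 0.119), (0.143, 0.12), (0.134, 0.148), (0.13, 0.152), (0.127, 0.149), (0.123, 0.15), (0.118, 0.161), (0.114, 0.16)]
202 [(0.148, 0.149), (0.144, 0.15), (0.141, 0.15), (0.137, 0.15), (0.134, 0.147), (0.13, 0.151), (0.127, 0.148), (0.124, 0.148), (0.12, 0.147), (0.117, 0.147)]
[0.5938 0.1364 0.162 ] [0.595  0.1379 0.155 ]
t 0.8 pos [0.2337 0.4979 0.2483] F [-0.01 -0.63 -0.27] w 0.0854 shift [-1.447  -1.3051  0.0445] turn [0.     0.     1.1257]
t 0.8 pos [0.2337 0.4979 0.2483] F [-0.01 -0.63 -0.27] w 0.0854 shift [-1.447  -1.3051  0.3111] turn [0.     0.     1.1257]
```

Call:
step_arm:
  steps: [1,-0.13,-0.12,0,0,0,0.1,1,-0.24,-0.22,0,0,0,0.2,1,-0.35,-0.32,0,0,0,0.35,1,-0.46,-0.42,0,0,0,0.5,1,-0.57,-0.52,0,0,0,0.65,1,-0.68,-0.62,0,0,0,0.8,1,-0.79,-0.72,0,0,0,0.9,1,-0.9,-0.81,0,0,0,1,1,-0.97,-0.88,0,0,0,1,1,-1,-0.9,0,0,0,1]

```text
time_s: 1.8
position: [0.3913, 0.124, 0.2484]
tool_rot: [[-0.337, 0.942, 0.0], [0.942, 0.337, -0.0], [-0.0, 0.0, -1.0]]
ft_force: [-0.5, 0.1, 0.8]
grip_width: 0.0853
```

```bash
python3 - <<'E'
from h import *
np.set_printoptions(precision=4,suppress=True)
plan([.4603,-.041,.235],14.2)
E
```

```text
t 1.8 pos [0.3913 0.124  0.2484] F [-0.51  0.13  0.77] w 0.0853 shift [-0.5952  0.0315  0.045 ] turn [0.0003 0.0005 0.1218]
```

Call:
step_arm:
  steps: [1,-0.12,0.005,0,0,0,0.12,1,-0.25,0.01,0,0,0,0.12,1,-0.38,0.02,0,0,0,0.12,1,-0.5,0.03,0.02,0,0,0.122,1,-0.57,0.0315,0.04,0,0,0.122,1,-0.595,0.0315,0.045,0,0,0.122,1,-0.595,0.0315,0.045,0,0,0.122,1,-0.595,0.0315,0.045,0,0,0.122]

```text
time_s: 2.6
position: [0.4598, -0.0375, 0.2351]
tool_rot: [[-0.249, 0.968, 0.0], [0.968, 0.249, 0.0], [0.0, 0.0, -1.0]]
ft_force: [-0.4, -0.5, -0.2]
grip_width: 0.0851
```

```bash
python3 - <<'E'
from h import *
np.set_printoptions(precision=4,suppress=True)
plan([.4603,-.041,.155],14.2)
for c in("scene","top"):
    im,d=imaging.get_image(c);cv2.imwrite(f"pics/{c}1.png",im)
a=cv2.imread("pics/scene1.png")[130:340,220:420];cv2.imwrite("pics/s1z.png",cv2.resize(a,None,fx=2.8,fy=2.8,interpolation=2))
E
```

```text
t 2.6 pos [ 0.4598 -0.0375  0.2351] F [-0.38 -0.46 -0.24] w 0.0851 shift [-0.0118 -0.0012  0.2669] turn [ 0.0002 -0.0003  0.0051]
```

View pics/s1z.png

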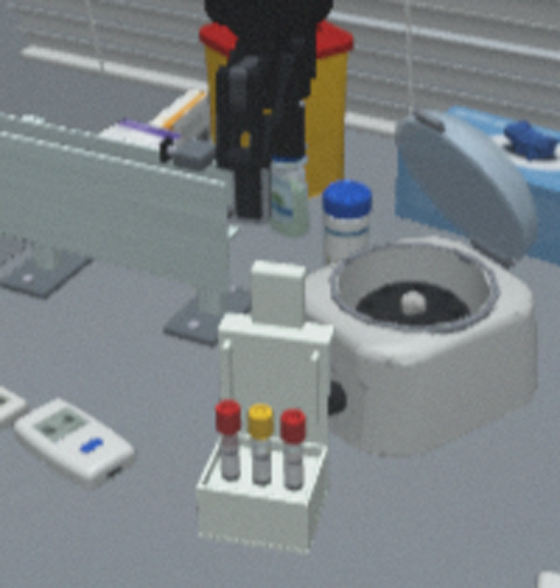

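```bash
python3 - <<'E'
from h import *
np.set_printoptions(precision=4,suppress=True)
P=cloud("top",np.load("top0.npy")).reshape(-1,3)
P=P[(P[:,2]>.03)&(P[:,2]<.3)]
# carrier frame coords
h=np.radians(14.2);u=np.array([np.cos(h),np.sin(h)]);v=np.array([-np.sin(h),np.cos(h)])
q=P[:,:2]-[.4603,-.041]; a=q@u;b=q@v
for lo in range(10,130,10):
    m=(a*1000>lo)&(a*1000<lo+10)&(abs(b)<.045); print(lo,m.sum(),P[m,2].max() if m.any() else 0)
plan([.4603,-.041,.155],14.2)
E
```

```text
10 0 0
20 22 0.05778598725152917
30 77 0.07533683356161325
40 84 0.09140444807764192
50 108 0.09545944204131984
60 138 0.09495265302859701
70 175 0.09810353456323184
80 179 0.09844698452880718
90 191 0.09776142602118854
100 195 0.0979948750195131
110 186 0.09849456671993961
120 181 0.09792782013219303
t 2.7 pos [ 0.4598 -0.0375  0.2352] F [-0.79 -0.3   0.95] w 0.0853 shift [-0.0116 -0.0014  0.2674] turn [0.0006 0.0002 0.0057]
```

Call:
step_arm:
  steps: [1,-0.012,-0.001,0.08,0,0,0.005,1,-0.012,-0.001,0.16,0,0,0.005,1,-0.012,-0.001,0.22,0,0,0.005,1,-0.012,-0.001,0.255,0,0,0.005,1,-0.012,-0.001,0.267,0,0,0.005,1,-0.012,-0.001,0.267,0,0,0.005,1,-0.012,-0.001,0.267,0,0,0.005]

```text
time_s: 3.4
position: [0.461, -0.0422, 0.1555]
tool_rot: [[-0.245, 0.97, 0.001], [0.97, 0.245, -0.001], [-0.001, 0.001, -1.0]]
ft_force: [0.2, -0.5, -0.5]
grip_width: 0.0853
```

```bash
python3 - <<'E'
from h import *
plan([.4603,-.041,.155],14.2)
for c in("scene","top"):
    im,d=imaging.get_image(c);cv2.imwrite(f"pics/{c}2.png",im)
a=cv2.imread("pics/scene2.png")[170:340,240:420];b=cv2.imread("pics/top2.png")[210:330,260:400]
cv2.imwrite("pics/s2z.png",np.hstack([cv2.resize(a,(400,378),interpolation=2),cv2.resize(b,(400,378),interpolation=2)]))
E
```

```text
t 3.4 pos [ 0.461  -0.0422  0.1555] F [ 0.19 -0.45 -0.52] w 0.0853 shift [ 0.0045 -0.0014  0.0017] turn [ 0.0016  0.0011 -0.0009]
```

View pics/s2z.png

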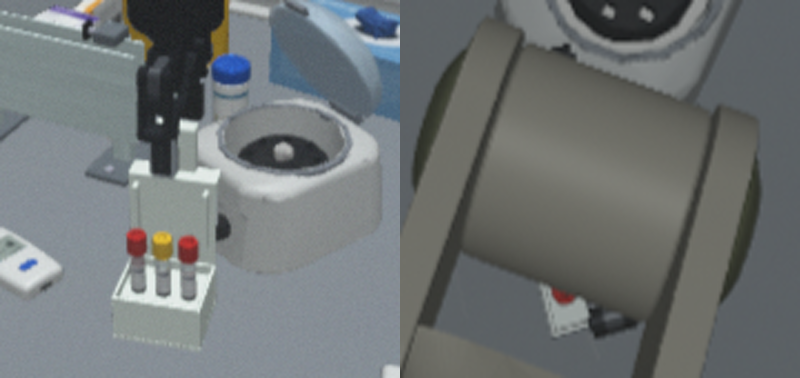

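The front finger stands before the tab and the back finger behind it, so the tab is straddled. Closing gently.

Call:
step_arm:
  steps: [0.5,0.004,-0.001,0,0,0,0,0.3,0.004,-0.001,0,0,0,0,0.2,0.004,-0.001,0,0,0,0,0,0.004,-0.001,0,0,0,0,0,0.004,-0.001,0,0,0,0,0,0.004,-0.001,0,0,0,0,0,0.004,-0.001,0,0,0,0,0,0.004,-0.001,0,0,0,0]
  grip_force: 50

```text
time_s: 4.3
position: [0.46, -0.0411, 0.1546]
tool_rot: [[-0.244, 0.97, -0.0], [0.97, 0.244, 0.0], [0.0, -0.0, -1.0]]
ft_force: [0.5, 0.1, -1.5]
grip_width: 0.0133
```

```bash
python3 - <<'E'
from h import *
plan([.4603,-.041,.265],14.2)
E
```

```text
t 4.3 pos [ 0.46   -0.0411  0.1546] F [ 0.51  0.11 -1.53] w 0.0133 shift [ 2.000e-04  9.000e-04 -3.679e-01] turn [-0.0002 -0.0002 -0.0012]
```

Call:
step_arm:
  steps: [0,0,0,-0.01,0,0,0,0,0,0,-0.04,0,0,0,0,0,0,-0.1,0,0,0,0,0,0,-0.18,0,0,0,0,0,0,-0.26,0,0,0,0,0,0,-0.32,0,0,0,0,0,0,-0.34,0,0,0,0,0,0,-0.34,0,0,0]

```text
time_s: 5.1
position: [0.4601, -0.0412, 0.2573]
tool_rot: [[-0.244, 0.97, 0.001], [0.97, 0.244, -0.001], [-0.001, 0.001, -1.0]]
ft_force: [0.1, -0.3, -2.7]
grip_width: 0.0134
```

```bash
python3 - <<'E'
from h import *
np.set_printoptions(precision=4,suppress=True)
plan([.50,.12,.257],1.76)
plan([.545,.253,.257],1.76)
im,d=imaging.get_image("scene");cv2.imwrite("pics/s3.png",im[120:340,200:440])
# rail fit refined
P=np.load("P_scene_rail.npy"); f=P[(P[:,2]>.06)&(P[:,2]<.142)&(abs(P[:,0]-.582)<.03)]
for it in range(4):
    A=np.c_[f[:,1:],np.ones(len(f))]; k=np.linalg.lstsq(A,f[:,0],rcond=None)[0]; r=f[:,0]-A@k; f=f[abs(r)<max(.003,2.5*np.median(abs(r)))]
print(k,r.std(),len(f),"x at y.193 z.1,.15:",k@[.193,.1,1],k@[.193,.15,1], "yaw",np.degrees(np.arctan(-k[0])), f.min(0),f.max(0))
E
```

```text
t 5.1 pos [ 0.4601 -0.0412  0.2573] F [ 0.07 -0.32 -2.75] w 0.0134 shift [0.4885 0.2601 0.0011] turn [0.0016 0.0009 0.2751]
t 5.1 pos [ 0.4601 -0.0412  0.2573] F [ 0.07 -0.32 -2.75] w 0.0134 shift [0.8818 0.5139 0.001 ] turn [0.0016 0.0009 0.2751]
[-0.0298  0.0041  0.5861] 0.0012078934442359035 2457 x at y.193 z.1,.15: 0.5807253737073312 0.5809316019064231 yaw 1.7056206265699516 [0.5747 0.0721 0.06  ] [0.5872 0.3139 0.142 ]
```

View pics/s3.png

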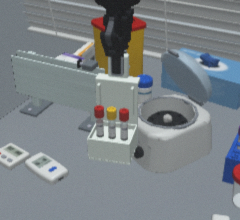

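Call:
step_arm:
  steps: [0,0.05,0.03,0,0,0,0.02,0,0.15,0.08,0,0,0,0.06,0,0.27,0.15,0,0,0,0.1,0,0.39,0.22,0,0,0,0.15,0,0.51,0.29,0,0,0,0.2,0,0.63,0.36,0,0,0,0.24,0,0.74,0.43,0,0,0,0.275,0,0.83,0.48,0,0,0,0.275,0,0.875,0.51,0,0,0,0.275,0,0.882,0.514,0,0,0,0.275]

```text
time_s: 6.15
position: [0.5448, 0.2547, 0.2548]
tool_rot: [[-0.033, 0.999, -0.003], [0.999, 0.033, -0.0], [-0.0, -0.003, -1.0]]
ft_force: [0.4, -1.2, -2.3]
grip_width: 0.0132
```

Call:
step_arm:
  steps: [0,0,0,0,0,0,0,0,0,0,0,0,0,0]

```text
time_s: 6.35
position: [0.5447, 0.2522, 0.2563]
tool_rot: [[-0.03, 1.0, -0.001], [1.0, 0.03, -0.001], [-0.001, -0.001, -1.0]]
ft_force: [0.4, -0.1, -3.3]
grip_width: 0.013
```

```bash
python3 - <<'E'
from h import *
np.set_printoptions(precision=4,suppress=True)
plan([.591,.253,.257],1.73)
for c in("scene","top"):
    im,d=imaging.get_image(c);cv2.imwrite(f"pics/{c}4.png",im);np.save(f"{c}4.npy",d)
    for t in("carrier_grip","hook_tip"):
        x=imaging.pinpoint(c,t);print(c,t,[(np.round(a["pixel"],1).tolist(),round(a["score"],2)) for a in x[:2]])
cv2.imwrite("pics/s4z.png",np.hstack([cv2.resize(cv2.imread("pics/scene4.png")[100:280,170:350],(400,400),interpolation=2),cv2.resize(cv2.imread("pics/top4.png")[130:290,80:240],(400,400),interpolation=2)]))
E
```

```text
t 6.35 pos [0.5447 0.2522 0.2563] F [ 0.45 -0.13 -3.3 ] w 0.013 shift [-0.002   0.1543 -0.0026] turn [-0.0014  0.0007 -0.0002]
scene carrier_grip [([259.4, 239.4], 0.69), ([215.8, 139.2], 0.58)]
scene hook_tip [([217.8, 170.5], 0.87), ([246.1, 288.3], 0.22)]
top carrier_grip [([125.7, 218.9], 0.71)]
top hook_tip [([141.0, 221.1], 0.62)]
```

View pics/s4z.png

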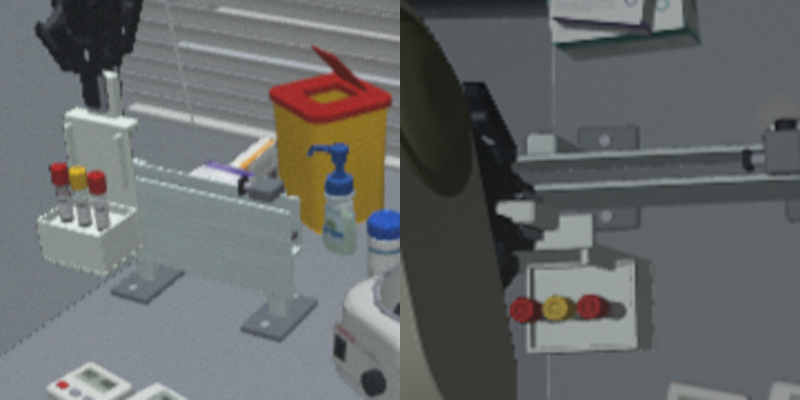

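The scene crop shows the carrier upright in front of the rail's left half, and the top view agrees. I check the carrier-to-wall offset in the scene depth.

```bash
python3 - <<'E'
from h import *
np.set_printoptions(precision=4,suppress=True)
r=imaging.regions_of("scene","carrier");m=r[0]["mask"];d=np.load("scene4.npy");print(r[0]["score"],m.sum())
P4=cloud("scene",d)[m&(d>0)]
def loc(P,tcp,h):
    h=np.radians(h);R=np.array([[np.cos(h),-np.sin(h),0],[np.sin(h),np.cos(h),0],[0,0,1]]); return (P-(np.array(tcp)-[0,0,.0036]))@R
L0=loc(np.load("P_scene_carrier.npy"),[.460,-.0411,.1546],14.13)
L4=loc(P4,[.5447,.2522,.2563],1.75)
for n,L in(("0",L0),("4",L4)):
    a=L[(abs(L[:,0]+.017)<.012)&(L[:,2]>-.09)&(L[:,2]<-.03)&(abs(L[:,1])<.034)]
    b=L[(abs(L[:,0]+.007)<.012)&(L[:,2]>-.014)&(L[:,2]<.015)&(abs(L[:,1])<.016)]
    def fit(f):
        for it in range(4):
            A=np.c_[f[:,1:],np.ones(len(f))];k=np.linalg.lstsq(A,f[:,0],rcond=None)[0];q=f[:,0]-A@k;f=f[abs(q)<.003]
        return k,len(f),k@[0,f[:,2].mean(),1]
    print(n,"plate",fit(a),"tab",fit(b))
    t=L[abs(L[:,2]-.021)<.003]; print(" tabtop",t.mean(0),len(t),"arm y",np.percentile(L[abs(L[:,2]+.022)<.006][:,1],[1,99]))
P=cloud("scene",d); f=P[(P[...,2]>.06)&(P[...,2]<.142)&(abs(P[...,0]-.582)<.01)&(P[...,1]>.08)&(P[...,1]<.19)]
A=np.c_[f[:,1:],np.ones(len(f))];k=np.linalg.lstsq(A,f[:,0],rcond=None)[0];print(len(f),k,k@[.193,.1,1],k@[.253,.1,1])
E
```

```text
0.71 2825
0 plate (array([-0.0061, -0.0034, -0.0171]), 614, np.float64(-0.01695134864643059)) tab (array([-0.011 ,  0.001 , -0.0058]), 219, np.float64(-0.005786574922023537))
 tabtop [-0.0021 -0.0005  0.0213] 98 arm y [-0.0379  0.0363]
4 plate (array([ 0.0132, -0.0149, -0.0189]), 364, np.float64(-0.018066408691362872)) tab (array([-0.3202,  0.0818, -0.0104]), 27, np.float64(-0.010541026810046358))
 tabtop [-0.0016 -0.014   0.0213] 24 arm y [-0.0389  0.0375]
1307 [-0.0285  0.0024  0.5859] 0.5806448081947082 0.5789342419951483
```

Call:
step_arm:
  steps: [0,0,0.02,0,0,0,0,0,0,0.06,0,0,0,0,0,0,0.11,0,0,0,0,0,0,0.143,0,0,0,0,0,0,0.153,0,0,0,0,0,0,0.153,0,0,0,0,0,0,0.153,0.03,0,0,0,0,0,0.153,0.06,0,0,0,0,0,0.153,0.075,0,0,0,0,0,0.153,0.075,0,0,0]

```text
time_s: 7.7
position: [0.5903, 0.2545, 0.2331]
tool_rot: [[-0.031, 1.0, -0.002], [1.0, 0.031, -0.0], [-0.0, -0.002, -1.0]]
ft_force: [0.0, -0.5, -1.7]
grip_width: 0.0137
```

```bash
python3 - <<'E'
from h import *
np.set_printoptions(precision=4,suppress=True)
plan([.5905,.253,.212],1.73)
for c in("scene","top"):
    im,d=imaging.get_image(c);cv2.imwrite(f"pics/{c}5.png",im);np.save(f"{c}5.npy",d)
cv2.imwrite("pics/s5z.png",np.hstack([cv2.resize(cv2.imread("pics/scene5.png")[110:260,170:320],(400,400),interpolation=2),cv2.resize(cv2.imread("pics/top5.png")[140:260,100:220],(400,400),interpolation=2)]))
E
```

```text
t 7.7 pos [0.5903 0.2545 0.2331] F [ 0.04 -0.48 -1.73] w 0.0137 shift [-0.005   0.0006  0.0705] turn [-0.0025  0.0005  0.001 ]
```

View pics/s5z.png

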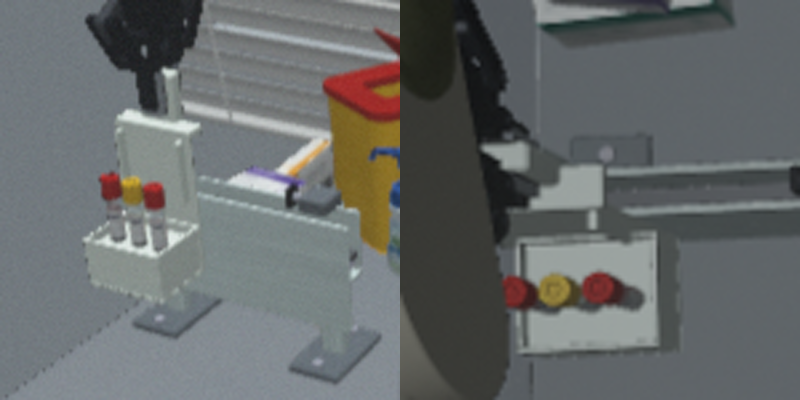

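```bash
python3 - <<'E'
from h import *
np.set_printoptions(precision=4,suppress=True)
P=cloud("scene",np.load("scene5.npy"))
th=np.radians(1.73);ux=np.array([np.cos(th),np.sin(th)]);uy=np.array([-np.sin(th),np.cos(th)])
q=P[...,:2]-[.5926,.193]; X=q@ux;Y=q@uy;Z=P[...,2]
w=(Z>.06)&(Z<.142)&(abs(X+.012)<.008)&(Y>-.11)&(Y<.0)
print("wall",w.sum(),np.median(X[w]))
for tcpz in [.2331]:
  g=tcpz-.0036
  c=(Z>g-.09)&(Z<g-.03)&(abs(X+.019)<.008)&(Y>.03)&(Y<.095)
  k=np.linalg.lstsq(np.c_[Y[c]-.0605,np.ones(c.sum())],X[c],rcond=None)[0]
  print("plate",c.sum(),np.median(X[c]),k, np.median(X[c])-np.median(X[w]))
P0=cloud("top",np.load("top5.npy")); q=P0[...,:2]-[.5926,.193]; X=q@ux;Y=q@uy;Z=P0[...,2]
c=(abs(Z-(g-.02))<.006)&(Y>.02)&(Y<.06)&(X>-.05)&(X<.03)
print("arm top",c.sum(),np.percentile(X[c],[2,98]),np.percentile(Y[c],[2]))
c=(abs(Z-.156)<.0035)&(Y>-.03)&(Y<.01)&(abs(X)<.03); print("back wall top x",np.percentile(X[c],[5,50,95]))
c=(abs(Z-.149)<.0025)&(Y>-.03)&(Y<.01)&(abs(X+.01)<.01); print("lip top x",np.percentile(X[c],[5,50,95]))
plan([.5905,.253,.212],1.73)
E
```

```text
wall 1295 -0.01205474343643067
plate 435 -0.01838914505362003 [-0.0032 -0.0192] -0.00633440161718936
arm top 256 [-0.0185  0.0019] [0.0247]
back wall top x [0.0071 0.0088 0.0107]
lip top x [-0.0128 -0.0112 -0.0088]
t 7.8 pos [0.5908 0.2546 0.2343] F [ 0.53  0.23 -2.49] w 0.0133 shift [-0.0053 -0.0011  0.0743] turn [ 0.0001 -0.0001  0.0009]
```

Call:
step_arm:
  steps: [0,-0.003,-0.004,0.005,0,0,0,0,-0.003,-0.004,0.015,0,0,0,0,-0.003,-0.004,0.03,0,0,0,0,-0.003,-0.004,0.04,0,0,0,0,-0.003,-0.004,0.05,0,0,0,0,-0.003,-0.004,0.06,0,0,0,0,-0.003,-0.004,0.067,0,0,0,0,-0.003,-0.004,0.07,0,0,0,0,-0.003,-0.004,0.07,0,0,0]

```text
time_s: 8.7
position: [0.5896, 0.2536, 0.2131]
tool_rot: [[-0.031, 1.0, -0.0], [1.0, 0.031, -0.0], [-0.0, -0.0, -1.0]]
ft_force: [0.6, 0.2, -1.8]
grip_width: 0.0135
```

```bash
python3 - <<'E'
from h import *
plan([.5895,.253,.205],1.73)
E
```

```text
t 8.7 pos [0.5896 0.2536 0.2131] F [ 0.59  0.21 -1.84] w 0.0135 shift [-0.002  -0.0005  0.0271] turn [-0.0002  0.      0.0009]
```

Call:
step_arm:
  steps: [0,0,0,0.005,0,0,0,0,0,0,0.01,0,0,0,0,0,0,0.015,0,0,0,0,0,0,0.02,0,0,0,0,0,0,0.02,0,0,0]

```text
time_s: 9.2
position: [0.5896, 0.2536, 0.2069]
tool_rot: [[-0.031, 1.0, -0.0], [1.0, 0.031, -0.0], [-0.0, -0.0, -1.0]]
ft_force: [0.1, -0.9, -1.7]
grip_width: 0.0131
```

Call:
step_arm:
  steps: [0,0,0,0.003,0,0,0,0,0,0,0.006,0,0,0,0,0,0,0.007,0,0,0,0,0,0,0.007,0,0,0]

```text
time_s: 9.6
position: [0.5896, 0.2536, 0.2051]
tool_rot: [[-0.031, 1.0, -0.0], [1.0, 0.031, -0.0], [-0.0, -0.0, -1.0]]
ft_force: [0.1, -0.1, -2.7]
grip_width: 0.0139
```

Call:
step_arm:
  steps: [0,0,0,0.003,0,0,0,0,0,0,0.006,0,0,0,0,0,0,0.007,0,0,0,0,0,0,0.007,0,0,0]

```text
time_s: 10.0
position: [0.5896, 0.2536, 0.203]
tool_rot: [[-0.031, 1.0, -0.0], [1.0, 0.031, -0.0], [0.0, -0.0, -1.0]]
ft_force: [-0.4, -0.2, -2.6]
grip_width: 0.0135
```

Call:
step_arm:
  steps: [0,0,0,0.003,0,0,0,0,0,0,0.006,0,0,0,0,0,0,0.007,0,0,0,0,0,0,0.007,0,0,0]

```text
time_s: 10.4
position: [0.5896, 0.2536, 0.2008]
tool_rot: [[-0.031, 1.0, -0.0], [1.0, 0.031, -0.0], [-0.0, -0.0, -1.0]]
ft_force: [0.2, 0.2, -3.8]
grip_width: 0.0131
```

Call:
step_arm:
  steps: [0,0,0,0.003,0,0,0,0,0,0,0.006,0,0,0,0,0,0,0.007,0,0,0,0,0,0,0.007,0,0,0]

```text
time_s: 10.8
position: [0.5896, 0.2536, 0.1987]
tool_rot: [[-0.031, 1.0, -0.0], [1.0, 0.031, -0.0], [-0.0, -0.0, -1.0]]
ft_force: [0.1, -0.2, -2.6]
grip_width: 0.0134
```

Call:
step_arm:
  steps: [0,0,0,0.002,0,0,0,0,0,0,0.004,0,0,0,0,0,0,0.005,0,0,0,0,0,0,0.005,0,0,0]

```text
time_s: 11.2
position: [0.5896, 0.2536, 0.1973]
tool_rot: [[-0.031, 1.0, -0.0], [1.0, 0.031, -0.0], [0.0, -0.0, -1.0]]
ft_force: [-0.1, -0.4, -2.1]
grip_width: 0.0134
```

Call:
step_arm:
  steps: [0,0,0,0.002,0,0,0,0,0,0,0.004,0,0,0,0,0,0,0.005,0,0,0,0,0,0,0.005,0,0,0]

```text
time_s: 11.6
position: [0.5896, 0.2536, 0.1958]
tool_rot: [[-0.031, 1.0, -0.0], [1.0, 0.031, -0.0], [-0.0, -0.0, -1.0]]
ft_force: [0.3, -0.6, -2.4]
grip_width: 0.0133
```

Call:
step_arm:
  steps: [0,0,0,0.002,0,0,0,0,0,0,0.004,0,0,0,0,0,0,0.005,0,0,0,0,0,0,0.005,0,0,0]

```text
time_s: 12.0
position: [0.5896, 0.2536, 0.1942]
tool_rot: [[-0.031, 1.0, -0.0], [1.0, 0.031, -0.0], [-0.0, -0.0, -1.0]]
ft_force: [0.9, -0.1, -2.9]
grip_width: 0.0135
```

Call:
step_arm:
  steps: [0,0,0,0.002,0,0,0,0,0,0,0.004,0,0,0,0,0,0,0.004,0,0,0]

```text
time_s: 12.3
position: [0.5896, 0.2536, 0.193]
tool_rot: [[-0.031, 1.0, -0.0], [1.0, 0.031, -0.0], [-0.0, -0.0, -1.0]]
ft_force: [-0.1, -0.2, -2.0]
grip_width: 0.0134
```

Call:
step_arm:
  steps: [0,0,0,0.002,0,0,0,0,0,0,0.004,0,0,0,0,0,0,0.004,0,0,0]

```text
time_s: 12.6
position: [0.5896, 0.2536, 0.1918]
tool_rot: [[-0.031, 1.0, -0.0], [1.0, 0.031, -0.0], [-0.0, -0.0, -1.0]]
ft_force: [-0.1, 0.4, -1.6]
grip_width: 0.0133
```

Call:
step_arm:
  steps: [0,0,0,0.002,0,0,0,0,0,0,0.003,0,0,0,0,0,0,0.003,0,0,0]

```text
time_s: 12.9
position: [0.5896, 0.2536, 0.191]
tool_rot: [[-0.031, 1.0, -0.0], [1.0, 0.031, -0.0], [-0.0, -0.0, -1.0]]
ft_force: [0.8, -0.3, -1.5]
grip_width: 0.0134
```

Call:
step_arm:
  steps: [0,0,0,0.002,0,0,0,0,0,0,0.003,0,0,0,0,0,0,0.003,0,0,0]

```text
time_s: 13.2
position: [0.5897, 0.2536, 0.1904]
tool_rot: [[-0.031, 1.0, 0.0], [1.0, 0.031, 0.0], [0.0, 0.0, -1.0]]
ft_force: [-1.9, -0.3, -0.8]
grip_width: 0.0134
```

Call:
step_arm:
  steps: [0,0,0,0.002,0,0,0,0,0,0,0.002,0,0,0,0,0,0,0.002,0,0,0]

```text
time_s: 13.5
position: [0.5897, 0.2536, 0.1899]
tool_rot: [[-0.031, 1.0, 0.0], [1.0, 0.031, 0.0], [0.0, 0.0, -1.0]]
ft_force: [-1.2, -0.0, 2.0]
grip_width: 0.0133
```

```bash
python3 - <<'E'
from h import *
s=env.observe();print(s["position"],s["ft_force"],s["wrist_torque"])
E
```

```text
[0.58969353 0.25363688 0.18986868] [-1.16220682 -0.01924691  1.9858242 ] [-0.0444292   0.16796378  0.00639992]
```

Call:
step_arm:
  steps: [0,0,0,0.001,0,0,0,0,0,0,0.002,0,0,0,0,0,0,0.002,0,0,0]

```text
time_s: 13.8
position: [0.5897, 0.2536, 0.1893]
tool_rot: [[-0.031, 1.0, 0.001], [1.0, 0.031, 0.0], [0.0, 0.001, -1.0]]
ft_force: [-2.5, -1.2, 5.1]
grip_width: 0.0135
```

Call:
step_arm:
  steps: [0,0,0,0.0005,0,0,0,0,0,0,0.001,0,0,0,0,0,0,0.001,0,0,0]

```text
time_s: 14.1
position: [0.5897, 0.2536, 0.1891]
tool_rot: [[-0.031, 1.0, 0.001], [1.0, 0.031, 0.0], [0.0, 0.001, -1.0]]
ft_force: [-1.9, -0.0, 6.8]
grip_width: 0.0135
```

Call:
step_arm:
  steps: [0,0,0,0,0,0,0,0,0,0,0,0,0,0,0,0,0,0,0,0,0]

```text
time_s: 14.4
position: [0.5897, 0.2536, 0.1892]
tool_rot: [[-0.031, 1.0, 0.001], [1.0, 0.031, 0.0], [0.0, 0.001, -1.0]]
ft_force: [-2.0, -0.2, 5.6]
grip_width: 0.0134
```

Call:
step_arm:
  steps: [0,0,0,-0.002,0,0,0,0,0,0,-0.004,0,0,0,0,0,0,-0.004,0,0,0]

```text
time_s: 14.7
position: [0.5897, 0.2536, 0.1898]
tool_rot: [[-0.031, 1.0, 0.0], [1.0, 0.031, 0.0], [0.0, 0.0, -1.0]]
ft_force: [-0.0, 0.6, 3.5]
grip_width: 0.0136
```

```bash
python3 - <<'E'
from h import *
s=env.observe();print(s["position"],s["ft_force"],s["wrist_torque"])
im,d=imaging.get_image("scene");cv2.imwrite("pics/s6.png",cv2.resize(im[110:260,170:320],(500,500),interpolation=2))
E
```

```text
[0.5897077  0.25362644 0.18979026] [-0.03785381  0.59389851  3.51323036] [-0.01081826  0.07921068  0.02645073]
```

View pics/s6.png

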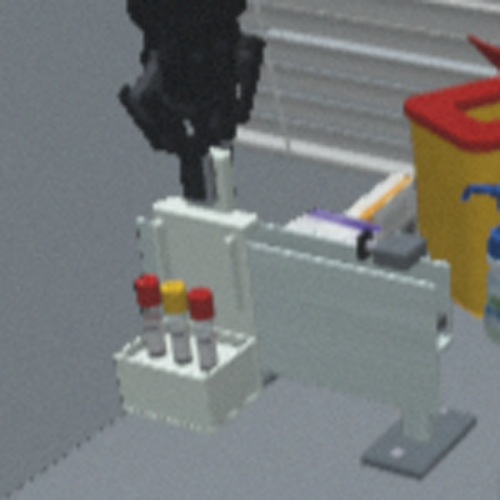

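The carrier is hooked over the lip, upright and pressing the strip. I slide it right with light contact.

Call:
step_arm:
  steps: [0,-0.005,0,-0.002,0,0,0,0,-0.025,0,-0.002,0,0,0,0,-0.055,0,-0.002,0,0,0,0,-0.085,0,-0.002,0,0,0,0,-0.115,0,-0.002,0,0,0,0,-0.14,0,-0.002,0,0,0,0,-0.16,0,-0.002,0,0,0,0,-0.17,0,-0.002,0,0,0,0,-0.17,0,-0.002,0,0,0]

```text
time_s: 15.65
position: [0.5913, 0.2018, 0.1904]
tool_rot: [[-0.03, 1.0, -0.0], [1.0, 0.03, -0.001], [-0.001, -0.0, -1.0]]
ft_force: [-0.8, -2.2, 0.3]
grip_width: 0.013
```

```bash
python3 - <<'E'
from h import *
s=env.observe();print(s["position"],s["ft_force"],s["wrist_torque"])
im,d=imaging.get_image("scene");cv2.imwrite("pics/s7.png",cv2.resize(im[110:260,170:320],(500,500),interpolation=2))
E
```

```text
[0.59129169 0.20181816 0.19040042] [-0.82907128 -2.24945586  0.31979111] [-0.38968958 -0.07178147  0.0213576 ]
```

View pics/s7.png

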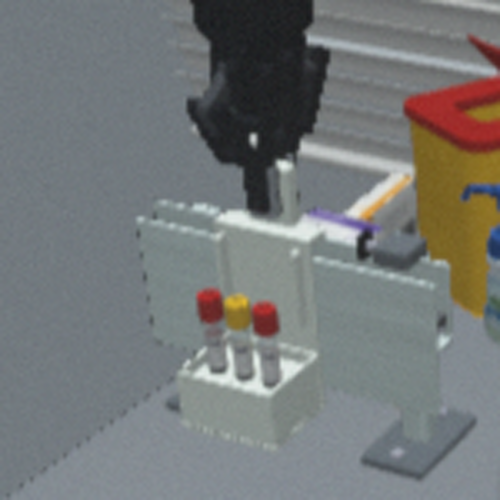

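Call:
step_arm:
  steps: [0,-0.008,0,0,0,0,0,0,-0.022,0,0,0,0,0,0,-0.036,0,0,0,0,0,0,-0.048,0,0,0,0,0,0,-0.057,0,0,0,0,0,0,-0.062,0,0,0,0,0,0,-0.065,0,0,0,0,0,0,-0.065,0,0,0,0,0]

```text
time_s: 16.5
position: [0.5918, 0.183, 0.1904]
tool_rot: [[-0.031, 1.0, -0.0], [1.0, 0.031, -0.0], [-0.0, -0.0, -1.0]]
ft_force: [-0.6, 0.8, 0.8]
grip_width: 0.0133
```

Call:
step_arm:
  steps: [0,-0.003,0,0,0,0,0,0,-0.006,0,0,0,0,0,0,-0.008,0,0,0,0,0,0,-0.009,0,0,0,0,0,0,-0.009,0,0,0,0,0]

```text
time_s: 17.0
position: [0.5919, 0.1804, 0.1904]
tool_rot: [[-0.031, 1.0, -0.0], [1.0, 0.031, -0.0], [-0.0, -0.0, -1.0]]
ft_force: [0.1, 1.3, 0.1]
grip_width: 0.0133
```

Call:
step_arm:
  steps: [0,-0.003,0,0,0,0,0,0,-0.005,0,0,0,0,0,0,-0.006,0,0,0,0,0,0,-0.006,0,0,0,0,0]

```text
time_s: 17.4
position: [0.592, 0.1785, 0.1904]
tool_rot: [[-0.031, 1.0, 0.0], [1.0, 0.031, -0.0], [-0.0, 0.0, -1.0]]
ft_force: [0.1, 1.2, -1.1]
grip_width: 0.0133
```

Call:
step_arm:
  steps: [0,-0.002,0,0,0,0,0,0,-0.004,0,0,0,0,0,0,-0.005,0,0,0,0,0,0,-0.005,0,0,0,0,0]

```text
time_s: 17.8
position: [0.592, 0.1771, 0.1904]
tool_rot: [[-0.031, 1.0, -0.0], [1.0, 0.031, -0.0], [-0.0, -0.0, -1.0]]
ft_force: [0.1, 1.4, -0.2]
grip_width: 0.0136
```

Call:
step_arm:
  steps: [0,-0.002,0,0,0,0,0,0,-0.004,0,0,0,0,0,0,-0.004,0,0,0,0,0]

```text
time_s: 18.1
position: [0.592, 0.1758, 0.1904]
tool_rot: [[-0.031, 1.0, -0.0], [1.0, 0.031, -0.0], [-0.0, -0.0, -1.0]]
ft_force: [0.5, 1.8, 0.8]
grip_width: 0.0135
```

Call:
step_arm:
  steps: [0,-0.002,0,0,0,0,0,0,-0.004,0,0,0,0,0,0,-0.004,0,0,0,0,0]

```text
time_s: 18.4
position: [0.5921, 0.1746, 0.1904]
tool_rot: [[-0.031, 1.0, -0.0], [1.0, 0.031, -0.0], [-0.0, -0.0, -1.0]]
ft_force: [-0.1, 1.7, 0.0]
grip_width: 0.0132
```

Call:
step_arm:
  steps: [0,-0.002,0,0,0,0,0,0,-0.004,0,0,0,0,0,0,-0.004,0,0,0,0,0]

```text
time_s: 18.7
position: [0.5921, 0.1734, 0.1904]
tool_rot: [[-0.031, 1.0, -0.0], [1.0, 0.031, -0.0], [-0.0, -0.0, -1.0]]
ft_force: [0.2, 1.4, -0.4]
grip_width: 0.0131
```

Call:
step_arm:
  steps: [0,-0.002,0,0,0,0,0,0,-0.003,0,0,0,0,0,0,-0.003,0,0,0,0,0]

```text
time_s: 19.0
position: [0.5922, 0.1726, 0.1904]
tool_rot: [[-0.031, 1.0, -0.0], [1.0, 0.031, -0.0], [-0.0, -0.0, -1.0]]
ft_force: [0.8, 1.9, 0.4]
grip_width: 0.0135
```

Call:
step_arm:
  steps: [0,-0.002,0,0,0,0,0,0,-0.003,0,0,0,0,0,0,-0.003,0,0,0,0,0]

```text
time_s: 19.3
position: [0.5922, 0.1719, 0.1904]
tool_rot: [[-0.031, 1.0, 0.0], [1.0, 0.031, 0.0], [0.0, 0.0, -1.0]]
ft_force: [0.1, 2.8, -0.1]
grip_width: 0.0131
```

Contact seems to be starting.

Call:
step_arm:
  steps: [0,-0.001,0,0,0,0,0,0,-0.002,0,0,0,0,0,0,-0.002,0,0,0,0,0]

```text
time_s: 19.6
position: [0.5922, 0.1714, 0.1905]
tool_rot: [[-0.031, 1.0, 0.0], [1.0, 0.031, 0.001], [0.001, 0.0, -1.0]]
ft_force: [-0.3, 5.5, 0.1]
grip_width: 0.0133
```

Call:
step_arm:
  steps: [0,-0.001,0,0,0,0,0,0,-0.002,0,0,0,0,0,0,-0.002,0,0,0,0,0]

```text
time_s: 19.9
position: [0.5922, 0.1711, 0.1905]
tool_rot: [[-0.031, 1.0, 0.0], [1.0, 0.031, 0.001], [0.001, 0.0, -1.0]]
ft_force: [0.7, 6.1, -0.0]
grip_width: 0.0129
```

Call:
step_arm:
  steps: [0,-0.001,0,0,0,0,0,0,-0.002,0,0,0,0,0,0,-0.002,0,0,0,0,0]

```text
time_s: 20.2
position: [0.5922, 0.1708, 0.1905]
tool_rot: [[-0.031, 1.0, 0.0], [1.0, 0.031, 0.002], [0.002, 0.0, -1.0]]
ft_force: [-0.9, 8.1, 0.5]
grip_width: 0.0131
```

Call:
step_arm:
  steps: [0,-0.001,0,0,0,0,0,0,-0.0015,0,0,0,0,0,0,-0.0015,0,0,0,0,0,0,-0.0015,0,0,0,0,0]

```text
time_s: 20.6
position: [0.5922, 0.1706, 0.1905]
tool_rot: [[-0.032, 1.0, 0.0], [1.0, 0.032, 0.002], [0.002, 0.0, -1.0]]
ft_force: [-0.3, 9.5, 0.2]
grip_width: 0.0133
```

```bash
python3 - <<'E'
from h import *
s=env.observe();print(s["position"],s["ft_force"],s["wrist_torque"])
im,d=imaging.get_image("scene");cv2.imwrite("pics/s8.png",cv2.resize(im[110:260,170:320],(500,500),interpolation=2))
E
```

```text
[0.59216118 0.17055321 0.19052311] [-0.26621389  9.47066121  0.18405754] [ 1.59900247 -0.06602296 -0.01693865]
```

View pics/s8.png

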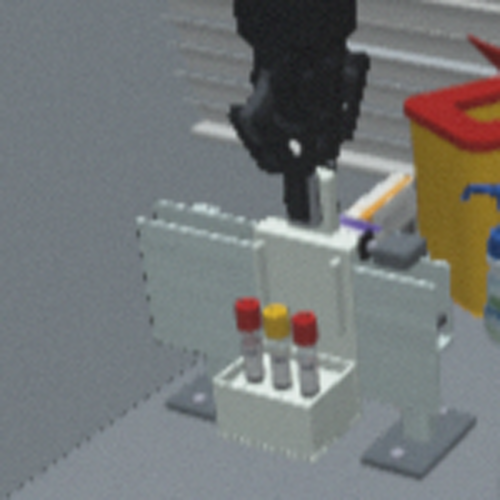

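Call:
step_arm:
  steps: [0,0.001,0,0,0,0,0,0,0.003,0,0,0,0,0,0,0.005,0,0,0,0,0,0,0.005,0,0,0,0,0]

```text
time_s: 21.05
position: [0.5922, 0.1711, 0.1904]
tool_rot: [[-0.031, 1.0, 0.0], [1.0, 0.031, 0.0], [0.0, 0.0, -1.0]]
ft_force: [-0.3, 5.3, -0.3]
grip_width: 0.0134
```

Call:
step_arm:
  steps: [0,0.001,0,0,0,0,0,0,0.002,0,0,0,0,0,0,0.003,0,0,0,0,0,0,0.003,0,0,0,0,0]

```text
time_s: 21.45
position: [0.5922, 0.1716, 0.1904]
tool_rot: [[-0.031, 1.0, -0.0], [1.0, 0.031, -0.001], [-0.001, -0.0, -1.0]]
ft_force: [0.1, 1.9, -0.7]
grip_width: 0.0133
```

Call:
step_arm:
  steps: [0.18,0,0,0,0,0,0,0.22,0,0,0,0,0,0,0.28,0,0,0,0,0,0,0.35,0,0,0,0,0,0,0.42,0,0,0,0,0,0,0.5,0,0,0,0,0,0,0.5,0,0,0,0,0,0,0.5,0,0,0,0,0,0]
  grip_force: 20

```text
time_s: 22.25
position: [0.5922, 0.1719, 0.1904]
tool_rot: [[-0.031, 1.0, 0.0], [1.0, 0.031, -0.0], [-0.0, 0.0, -1.0]]
ft_force: [-0.2, -0.1, -0.2]
grip_width: 0.0428
```

```bash
python3 - <<'E'
from h import *
s=env.observe();print(s["position"],s["ft_force"],s["grip_width"])
im,d=imaging.get_image("scene");cv2.imwrite("pics/s9.png",cv2.resize(im[110:260,170:320],(500,500),interpolation=2))
E
```

```text
[0.59217694 0.17188123 0.1904255 ] [-0.17741029 -0.1014374  -0.21696394] 0.04277966170614599
```

View pics/s9.png

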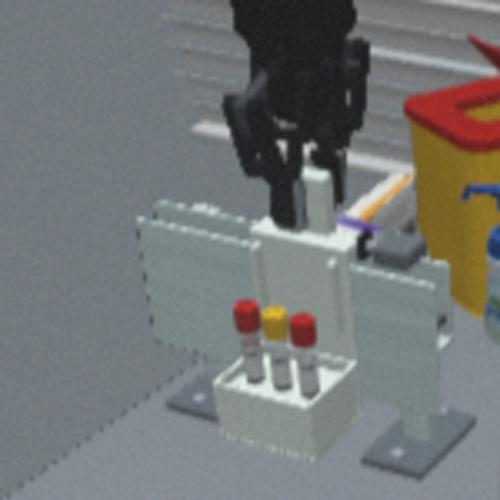

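The carrier hangs free between the open fingers. Retracting straight up.

Call:
step_arm:
  steps: [0.5,0,0,-0.02,0,0,0,0.5,0,0,-0.06,0,0,0,0.5,0,0,-0.12,0,0,0,0.5,0,0,-0.2,0,0,0,0.5,0,0,-0.3,0,0,0,0.5,0,0,-0.38,0,0,0,0.5,0,0,-0.4,0,0,0]

```text
time_s: 23.0
position: [0.5927, 0.172, 0.3144]
tool_rot: [[-0.031, 1.0, 0.006], [1.0, 0.031, 0.001], [0.0, 0.006, -1.0]]
ft_force: [0.3, -0.2, -0.0]
grip_width: 0.0426
```

Call:
step_arm:
  steps: [0.5,0,-0.1,0,0,0,0,0.5,0,-0.25,0,0,0,0,0.5,0,-0.4,0,0,0,0,0.5,0,-0.55,0,0,0,0,0.5,0,-0.65,0,0,0,0,0.5,0,-0.7,0,0,0,0,0.5,0,-0.7,0,0,0,0,0.5,0,-0.7,0,0,0,0]

```text
time_s: 23.8
position: [0.3826, 0.1654, 0.3104]
tool_rot: [[-0.031, 1.0, 0.0], [1.0, 0.031, 0.0], [0.0, 0.0, -1.0]]
ft_force: [-0.1, 0.8, 0.4]
grip_width: 0.0429
```

```bash
python3 - <<'E'
from h import *
np.set_printoptions(precision=4,suppress=True)
for c in("scene","top"):
    im,d=imaging.get_image(c);cv2.imwrite(f"pics/{c}10.png",im)
    P=cloud(c,d);th=np.radians(1.73);q=P[...,:2]-[.5926,.193];X=q@[np.cos(th),np.sin(th)];Y=q@[-np.sin(th),np.cos(th)];Z=P[...,2]
    m=(abs(X)<.03)&(abs(Y)<.06)
    t=m&(Z>.198)&(Z<.215);a=m&(abs(Z-.167)<.004)&(X<.006)
    print(c,"tab top",t.sum(),X[t].mean(),Y[t].mean(),Z[t].mean(),"arm top",np.percentile(Y[a],[2,98]),Z[a].mean(),np.percentile(X[a],[2,98]))
cv2.imwrite("pics/s10z.png",np.hstack([cv2.resize(cv2.imread("pics/scene10.png")[110:260,170:320],(400,400),interpolation=2),cv2.resize(cv2.imread("pics/top10.png")[150:270,120:240],(400,400),interpolation=2)]))
E
```

```text
scene tab top 113 -0.0075038991620809846 -0.023689321805304895 0.2053683195632478 arm top [-0.0589  0.0152] 0.16697439846259102 [-0.0223 -0.0005]
top tab top 208 -0.004919537312153295 -0.020887557055076937 0.20743091538182623 arm top [-0.0573  0.0173] 0.1662649842767677 [-0.0205 -0.0009]
```

View pics/s10z.png

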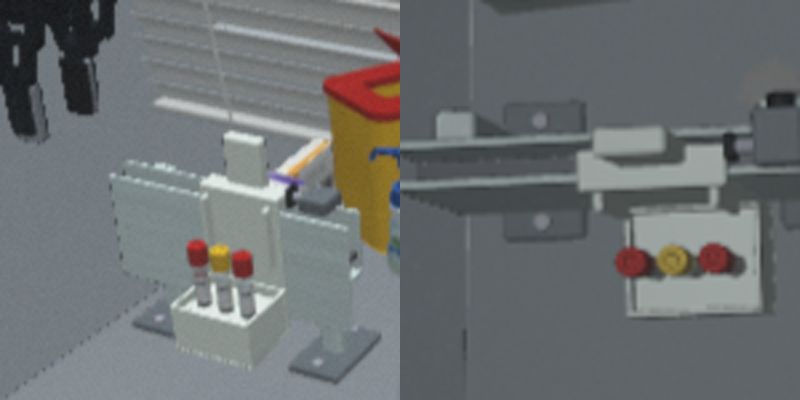

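```bash
python3 - <<'E'
from h import *
close_job(); print(env.observe()["time_s"])
E
```

```text
the job is handed in; nothing more can be done
the job is handed in; nothing more can be done
```

The carrier is hanging on the rail against the stop's buffer, the robot is clear of it, and the job is handed in at about 24 s of the 61 s allowed.

- **Pick and hook:** I gripped the tab, lifted the carrier and hooked it behind the lip about 60 mm left of the rail's middle. I lowered it until I felt the strip, about 29–30 mm below the lip's top.
- **Strip and slide:** I pressed the strip with about 8–9 N, judged from the change in wrist force. I then slid the carrier right with light contact on the strip.
- **Buffer and release:** I pushed the buffer with about 8 N, taken as 9.5 N measured less about 1.5 N of sliding friction. Before releasing I eased off to 1–2 N.

**Last checks:**
- Both cameras show the carrier hanging upright with a slight forward lean. The hook's tip is about 30 mm below the lip's top, inside the allowed 12–36 mm.
- The side of the arm is within about 2 mm of the buffer.
- The highest contact forces I saw were about 9 N on the strip and about 9.5 N at the wrist against the buffer. Wrist readings were taken only at the end of each move.
- The two cameras disagreed by 2–3 mm on the final tab position, which is well inside the tolerances.
- I did not measure the other objects again at the end. The arm never came near them.

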